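Check the coating of a pump plate with a sprung gauge

TASK

Take just the top blue plate off the stack and lay it down flat in the checking bed, between the yellow lips, either way round, then let go of it. Then draw the orange coating gauge out of its leaning holder and hold it upright with its brass tip on the white spot of that plate, pressing lightly so that the sprung tip goes about half way in; finish while still holding it there. Leave the other plates and everything else on the table where they are.

Things in the scene. Friction and masses are not known exactly. Their poses are not given: they have to be found in the camera images.
- plate_top: the plate to check, top one of three alike on the stack: blue coated metal, 110 x 60 x 12 mm, about 0.2 kg, with a white spot on its upper face. Origin: centre of its underside; x along its 110 mm length, z up through its thickness.
- spot (a point): centre of the white spot (24 mm across, with a red dot in its middle) on the upper face of the top plate: 28 mm from the plate's centre along the plate's +x, on its length-wise middle line. Its axes are the plate's.
- plate_middle: second plate of the stack, same as the top one and directly under it; to stay. Origin: centre of its underside.
- plate_bottom: lowest plate of the stack, same as the others, on a black rubber pad 130 x 80 x 6 mm; to stay. Origin: centre of its underside, 6 mm above the table.
- bed: fixed grey slab 150 x 100 x 12 mm with yellow lips 8 mm high on it. Origin: centre of its underside, on the table; x along its length. The plate lies centred, its length along x, its underside 12 mm above the table, 4 mm play to each lip: one lip at the middle of each end, four along the sides, 40 to 54 mm from the middle. Between these (80 mm) fingers can hold the plate by its 60 mm width.
- holder: fixed dark steel foot 110 x 90 x 10 mm with a black square sleeve (36 mm outside, 22 mm inside, 44 mm deep) in which the gauge stands, leaning 20 degrees from upright towards the holder's -x. Origin: on the table, below the middle of the gauge's grip (which is 101 mm above the table); the foot's centre is 20 mm along +x; z up.
- probe: coating gauge, about 0.16 kg, loose in the holder, leaning with it. Origin: end of its brass tip when fully out; z from tip to top; its y is the holder's y. Along z: brass tip to 14 mm, steel nose 20 mm across to 46, black collar 36 mm square to 52 (rests on the sleeve), orange grip 26 mm square (flats face x and y) to 124, black cap to 130. Draw it 50 mm or more along its z to clear the sleeve.
- plunger (a joint): how far the gauge's brass tip is pushed in, m: 0 fully out, 0.012 fully in. A spring pushes it out: 2 N to start moving it, rising 0.5 N per mm to 8 N when fully in.
- tip (a point): end of the gauge's brass tip, moves with the tip; its z runs up the gauge.
- small_bin: bystander: open blue bin 100 x 130 x 55 mm. Origin: centre of its underside.
- tin: bystander: round tin 72 mm across, 50 mm high. Origin: centre of its underside.
- pipe_tee: bystander: grey plastic pipe tee 90 mm long, 69 mm high. Origin: under the middle, on the table.
Not all that is in view belongs to the job. Of the things that look like the probe, the larger one is meant. Leave any brown look-alike of the plate_top alone.

How it is judged:
On the way, in this order (a step that is already met when the one before it is completed fails the run):
1. the top plate lies flat in the bed between the lips, let go, while the gauge is still in its holder (x of plate_top in the frame of bed between -0.007 and 0.007 m and y of plate_top in the frame of bed between -0.007 and 0.007 m and z of plate_top in the frame of bed between 0.009 and 0.0145 m and angle between the x axis of plate_top and the x axis of bed, either way round below 0.12 rad and angle between plate_top's own z axis and vertical below 0.06 rad and contact force between the fingers and plate_top below 0.1 N and linear speed of plate_top below 0.02 m/s and distance of probe from where it was at the start of the episode below 0.02 m), for 0.2 s.
2. the gauge is held clear of its holder, and not yet pressed on the plate (distance of probe from where it was at the start of the episode above 0.04 m and contact force between probe and holder below 0.1 N and contact force between the fingers and probe above 1 N and contact force between probe and plate_top below 0.1 N), for 0.1 s.
At the end, for the whole second after the job is handed in: Plate flat in the bed, within 7 mm and 0.12 rad of centred, untouched by the robot; other plates within 20 mm of their start. Gauge held still in the fingers, clear of holder and bed, within 0.12 rad of upright, tip within 8 mm of the spot's centre, pushed in 2 to 10.5 mm with 1.5 to 12 N (x of plate_top in the frame of bed between -0.007 and 0.007 m and y of plate_top in the frame of bed between -0.007 and 0.007 m and z of plate_top in the frame of bed between 0.009 and 0.0145 m and angle between the x axis of plate_top and the x axis of bed, either way round below 0.12 rad and angle between plate_top's own z axis and vertical below 0.06 rad and distance of each of plate_middle, plate_bottom from where it was at the start of the episode below 0.02 m and distance between tip and spot below 0.008 m and angle between probe's own z axis and vertical below 0.12 rad and value of joint plunger between 0.002 and 0.0105 m and contact force between probe and plate_top between 1.5 and 12 N and contact force between the fingers and probe above 1 N and contact force between probe and holder below 0.1 N and contact force between probe and bed below 0.1 N and contact force between each of the arm, the fingers and plate_top below 0.1 N and linear speed of each of probe, plate_top below 0.02 m/s); the arm keeps its last pose, push and grip.
It fails at once if the gauge is pressed hard on the plate (over 20 N) (contact force between probe and plate_top above 20 N).
It fails at once if the plate is dropped: not in the fingers while more than 45 mm above the table (height (world z) of plate_top above 0.045 m and contact force between the fingers and plate_top below 0.05 N).
It fails at once if another plate is dragged from the stack (moved 20 mm) (distance of any of plate_middle, plate_bottom from where it was at the start of the episode above 0.02 m).
It fails at once if a bystander is moved (30 mm) (distance of any of small_bin, tin, pipe_tee from where it was at the start of the episode above 0.03 m).
It also fails if it takes over 67 s, if anything falls off the work surface, if the arm or the gripper's body presses on something with over 40 N, if the wrist force passes 120 N, or if a joint passes its speed limit or range.

ROBOT

A 6-joint arm with a two-finger parallel gripper is mounted at the origin on the work surface. World frame = base frame: x ahead of the robot, y to its left, z up, the work surface at z = 0. Lengths are in m, angles in rad, forces in N, time in s.
With the tool pointing down it reaches from about 0.325 to 0.9 m from the base axis. Payload 3.5 kg.
Tool frame: the origin (TCP) lies at the very end of the fingers, on their centre line; the grasp point (between the pads) lies 19 mm behind it (arm.grip_point_offset is the distance from the TCP to the grasp point, in m); z points along the fingers, y is the line along which they close (so a half turn about z gives the same grasp; the last joint's range is limited). The gripper opens to 85 mm and grips with 20 to 120 N. Pads are 22 mm wide; open, the fingers measure 114 mm over their backs; the gripper's body (76 mm by 85 mm) begins 54 mm behind the grasp point. The pads swing forward as they close: fully open they stand 13 mm farther back than shut.
Start: joints at [1.159, 0.276, -0.026, 1.268, 0, 1.467], TCP at [0.19, 0.595, 0.231] pointing down, gripper open.
Joint ranges: [-3.12, 3.12], [-0.85, 1.88], [-1.08, 1.24], [-1.95, 2.15], [-1.57, 1.53], [-3.14, 3.14]. Speed limits (rad/s): [2.57, 2.57, 3.14, 3.14, 3.14, 3.14].

INTERFACE

Orientations are given as a unit quaternion [x, y, z, w].
In Python, from plant import monitor, grab_frame, camera_info, arm gives the robot as it stands.
- The arm moves only by the tool move_arm, never from a script. Its argument "moves" is a list of rows, each a list of 3 entries, a list of its own where there are three numbers: the finger opening in mm, from 0 to 85.4, then the shift along the tool's x, y, z in mm, then the turn, a rotation vector about the tool's x, y, z in degrees. In form: [[hand, [tx, ty, tz], [wx, wy, wz]], ...]. A call has 1 to 20 rows; each row is the pose to reach, as a shift and turn from the pose commanded when the call began, along the tool's axes at that moment; what a row does not reach only later rows make up. A row lasts 1/12 s, in which the tool goes at most 41.7 mm and 7.16 degrees, less where a joint would pass 70% of its speed; a pose out of reach is approached as far as the arm can. A call with a gripper value outside its range is refused whole. The fingers move at their own pace and stop on an object; the grip force is fixed at half the most. Time passes only in rows, so rows that repeat a pose let the fingers close. It gives the time, the measured TCP pose, the force, the opening and the grip force at its end, in the units of the state.
- monitor.observe(): the state, without advancing time (a new reading comes with each control period).
- grab_frame(name): name is "side" or "top" or "wrist"; returns the picture (480x640x3 uint8, red, green, blue); there is no depth.
- camera_info(name): a dict with "camera_matrix" (3x3 intrinsics, pixels), "rvec" (rotation vector, rad) and "tvec" (3), from world to camera coordinates, as OpenCV has them; the wrist camera has in their place "tool_from_camera" (4x4, takes a point from camera to tool coordinates, whose origin is the TCP and whose axes are the flange's). Camera axes: x right, y down, z forward; pixel columns grow to the right and rows downward; lengths in m; the calibration is good to about 2 mm. The wrist camera is an equidistant fisheye: a pixel r from the principal point sees the ray r / f radians off the axis. A picture is of the moment at which its call begins: read the wrist's pose just before it. camera_info takes no time and is no camera call.
- arm.sign_off(): hands the job in; it is judged then, once.
The state is a dict: "time_s": time; "joints": joint angles; "joint_velocities": joint speeds; "tau": joint torques, N m; "tool_pos": TCP position; "ee_rot": TCP orientation; "force": force on the tool from outside, world axes, zero at the start; "moment": the same for the moment, N m; "grip_width": opening from 0.0 (shut) to 1.0 (fully open); "grasp_force": force on a finger pad.
Only numpy, scipy, OpenCV 4.12 (cv2) and the standard library are available. Lean on these libraries where they do the work, as an engineer would, in place of code of your own. Each camera call takes 0.05 s, during which the arm holds its last target. There are 200 camera calls.

## Working session

There is one attempt and no reset: what is moved stays moved. The work goes in short steps, Python scripts to look and compute and a tool call to move; the robot and the scene stay as the last step left them, time stands still between calls to the robot, and variables do not carry over. Pictures are saved under pics/ and viewed, at most 10 in all, crops included, and the job is handed in when it is done.

Besides the shell and the picture viewer there is one more tool, called after "Request:" as a command line: name --argument value ..., lists and objects as JSON in quotes. move_arm: Moves the arm, as the interface text tells. Its arguments: {"type":"object","properties":{"moves":{"type":"array"}},"required":["moves"]}

```bash
mkdir -p pics; cat > h.py <<'E'
import numpy as np, cv2
from scipy.spatial.transform import Rotation as R
from plant import monitor, grab_frame, camera_info, arm
def ray(name,uv,st=None):
    c=camera_info(name); K=np.array(c["camera_matrix"]); u,v=uv
    if name=="wrist":
        x=(u-K[0,2])/K[0,0]; y=(v-K[1,2])/K[1,1]; t=np.hypot(x,y)
        d=np.array([x/t*np.sin(t),y/t*np.sin(t),np.cos(t)]) if t>0 else np.array([0,0,1.])
        T=np.array(c["tool_from_camera"]); q=R.from_quat(st["ee_rot"])
        return q.apply(T[:3,3])+np.array(st["tool_pos"]), q.apply(T[:3,:3]@d)
    Rm=cv2.Rodrigues(np.array(c["rvec"],float))[0]; t=np.array(c["tvec"],float).ravel()
    return -Rm.T@t, Rm.T@np.array([(u-K[0,2])/K[0,0],(v-K[1,2])/K[1,1],1])
def at_z(name,uv,z,st=None):
    o,d=ray(name,uv,st); return o+d*(z-o[2])/d[2]
def proj(name,P):
    c=camera_info(name); return cv2.projectPoints(np.array(P,float).reshape(-1,1,3),np.array(c["rvec"],float),np.array(c["tvec"],float),np.array(c["camera_matrix"],float),None)[0].reshape(-1,2)
def tri(*a):
    A=np.zeros((3,3));b=np.zeros(3)
    for o,d in a:
        d=d/np.linalg.norm(d);M=np.eye(3)-np.outer(d,d);A+=M;b+=M@o
    p=np.linalg.solve(A,b)
    return p,[np.linalg.norm(np.cross(p-o,d/np.linalg.norm(d))) for o,d in a]
def to_tool(P,st):  # world point -> tool axes mm
    return R.from_quat(st["ee_rot"]).inv().apply(np.array(P)-st["tool_pos"])*1000
def save(name,path,crop=None,s=1):
    f=grab_frame(name)
    cv2.imwrite(path.replace('.png','_full.png'),f[:,:,::-1])
    g=f[:,:,::-1]
    if crop: x0,y0,x1,y1=crop; g=g[y0:y1,x0:x1]
    g=cv2.resize(g,None,fx=s,fy=s,interpolation=cv2.INTER_CUBIC); cv2.imwrite(path,g)
E
python3 - <<'E'
from h import *
st=monitor.observe(); print(st["time_s"],st["tool_pos"],st["ee_rot"],st["grip_width"])
print(R.from_quat(st["ee_rot"]).as_matrix().round(3))
for n in("top","side"): save(n,f"pics/{n}0.png",s=1.25); print(camera_info(n))
print(camera_info("wrist"))
E
```

```text
0.0 [0.18964066 0.59472046 0.23013247] [ 1.53771299e-01  9.88105828e-01 -1.08734731e-03 -2.78988381e-04] 1.001005556658542
[[-0.953  0.304 -0.001]
 [ 0.304  0.953 -0.002]
 [ 0.    -0.002 -1.   ]]
{'camera_matrix': array([[499.62124379,   0.        , 325.96841047],
       [  0.        , 499.62124379, 235.35606473],
       [  0.        ,   0.        ,   1.        ]]), 'rvec': array([ 2.15502509, -2.18066577,  0.11095469]), 'tvec': array([0.03658625, 0.68184653, 1.16143389])}
{'camera_matrix': array([[489.53731031,   0.        , 320.73086316],
       [  0.        , 489.53731031, 234.81721021],
       [  0.        ,   0.        ,   1.        ]]), 'rvec': array([ 2.06294667, -0.65756621,  0.34967211]), 'tvec': array([-0.52273423,  0.26194743,  0.82541915])}
{'camera_matrix': array([[371.64829954,   0.        , 320.54186274],
       [  0.        , 371.64829954, 242.83893185],
       [  0.        ,   0.        ,   1.        ]]), 'tool_from_camera': array([[ 6.89451098e-04, -9.44229061e-01, -3.29288636e-01,
         8.40656369e-02],
       [ 9.99999490e-01,  8.94195721e-04, -4.70331566e-04,
         6.87928325e-04],
       [ 7.38549221e-04, -3.29288143e-01,  9.44229195e-01,
        -1.42590712e-01],
       [ 0.00000000e+00,  0.00000000e+00,  0.00000000e+00,
         1.00000000e+00]])}
```

View pics/top0.png

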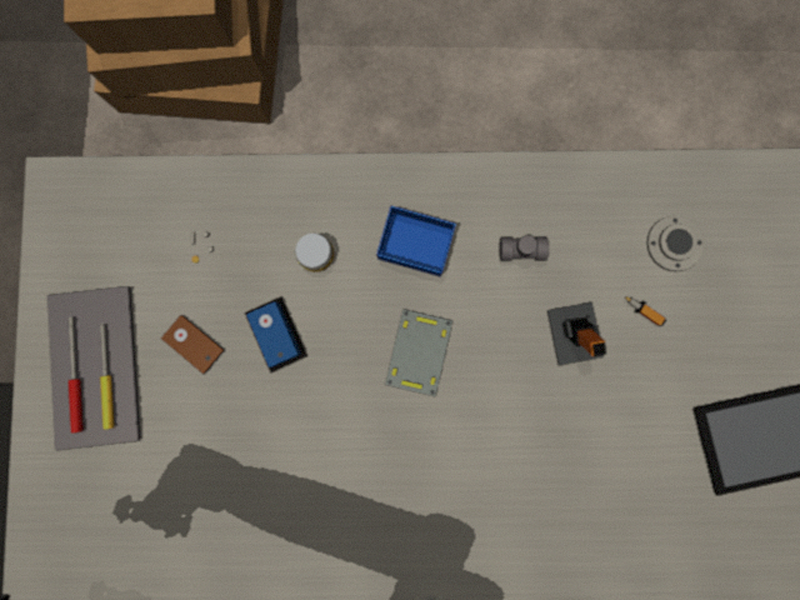

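View pics/side0.png

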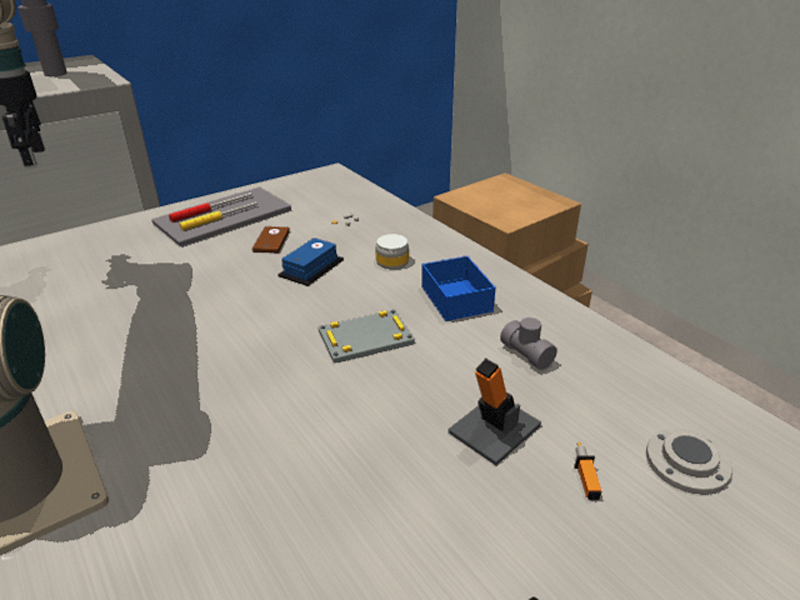

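The top view shows the stack (275,334), bed (419,352), holder (577,333) and the larger gauge in the holder; brown plate, small gauge and bystanders are elsewhere. Next, enlarged crops in one picture.

```bash
python3 - <<'E'
import cv2,numpy as np
a=cv2.imread('pics/top0_full.png')
b=cv2.imread('pics/side0_full.png')
def c(im,x,y,w,h,s=5): return cv2.resize(im[y:y+h,x:x+w],None,fx=s,fy=s,interpolation=cv2.INTER_CUBIC)
r1=np.hstack([c(a,190,230,60,70,4),c(a,300,240,70,70,4),c(a,430,235,60,70,4)])   # 240+280+240=760
r2=np.hstack([c(b,215,180,70,55,4),c(b,350,280,90,55,4)]) ; r2=np.hstack([r2,np.zeros((220,760-640,3),np.uint8)])
cv2.imwrite('pics/m1.png',np.vstack([r1,r2]))
E
```

```text
(no output)
```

View pics/m1.png

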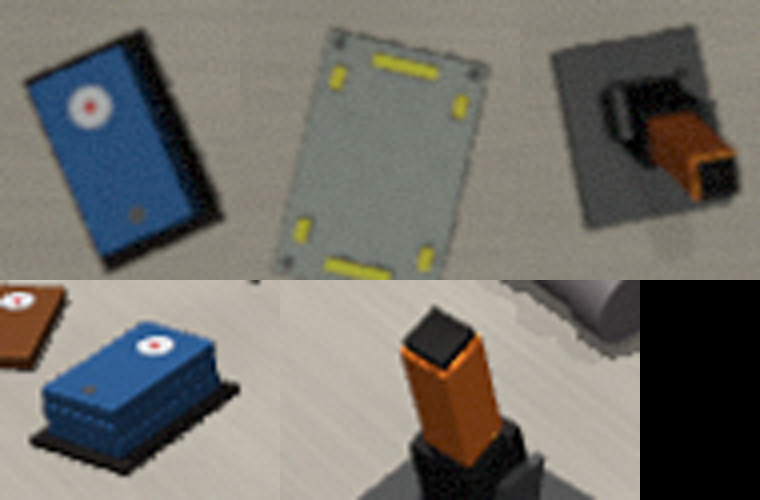

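```bash
python3 - <<'E'
from h import *
def m(u,v,ox,x0,y0): return ((u-ox+.5)/4-.5+x0,(v+.5)/4-.5+y0)
T=lambda p,z:at_z("top",p,z)
print("cam",ray("top",(0,0))[0])
S=lambda u,v:m(u,v,0,190,230); B=lambda u,v:m(u,v,240,300,240); H=lambda u,v:m(u,v,520,430,235)
pl=[T(S(*p),.042) for p in((28,83),(122,42),(190,213),(105,258))]
pl=np.array(pl);print("plate",pl.round(4),pl.mean(0),[np.linalg.norm(pl[i]-pl[i-1]).round(4) for i in range(4)])
sp=T(S(90,107),.042);sc=T(S(137,214),.042);print("spot",sp,"screw",sc,"yaw screw->spot",np.degrees(np.arctan2(*(sp-sc)[1::-1])),"edges",np.degrees(np.arctan2(*(pl[0]-pl[3])[1::-1])),np.degrees(np.arctan2(*(pl[1]-pl[2])[1::-1])))
e=[T(B(*p),.02) for p in((405,66),(357,270))];print("bed ends",e,np.mean(e,0),np.linalg.norm(e[0]-e[1]),np.degrees(np.arctan2(*(e[0]-e[1])[1::-1])))
l=np.array([T(B(*p),.02) for p in((338,77),(460,106),(425,259),(301,230))]);print("side lips mean",l.mean(0))
f=np.array([T(H(*p),.01) for p in((552,55),(694,28),(726,205),(588,228))]);print("foot",f.round(4),f.mean(0),[np.linalg.norm(f[i]-f[i-1]).round(4) for i in range(4)])
for i in range(4): print(np.degrees(np.arctan2(*(f[i]-f[i-1])[1::-1])).round(1),end=' ')
# cap centre triangulate: side mosaic offset 280, origin 350,280, rows from 280
cs=((437-280+.5)/4-.5+350,(338-280+.5)/4-.5+280)
print("cap",tri(ray("top",H(717,172)),ray("side",cs)))
s2=((155+.5)/4-.5+215,(346-280+.5)/4-.5+180)
print("spot tri",tri(ray("top",S(90,107)),ray("side",s2)))
E
```

```text
cam [0.5588435  0.02803686 1.22559773]
plate [[0.6493 0.3361 0.042 ]
 [0.6731 0.2806 0.042 ]
 [0.5713 0.2394 0.042 ]
 [0.5456 0.2893 0.042 ]] [0.6098368  0.28634766 0.042     ] [np.float64(0.1139), np.float64(0.0605), np.float64(0.1098), np.float64(0.0561)]
spot [0.63462568 0.29914825 0.042     ] screw [0.57111572 0.27067804 0.042     ] yaw screw->spot 24.14571616228135 edges 24.306978255345175 22.006780997686256
bed ends [array([ 0.6329545 , -0.00688555,  0.02      ]), array([0.51127238, 0.02360362, 0.02      ])] [0.57211344 0.00835904 0.02      ] 0.12544372654419997 -14.066657824562043
side lips mean [0.57198172 0.00842311 0.02      ]
foot [[ 0.6497 -0.2434  0.01  ]
 [ 0.6652 -0.3306  0.01  ]
 [ 0.5575 -0.3454  0.01  ]
 [ 0.5447 -0.2615  0.01  ]] [ 0.60425984 -0.29520143  0.01      ] [np.float64(0.1066), np.float64(0.0886), np.float64(0.1087), np.float64(0.0849)]
9.8 -79.9 -172.2 98.7 cap (array([ 0.57274662, -0.30045903,  0.13571747]), [np.float64(0.0034886387318172514), np.float64(0.003488638731817164)])
spot tri (array([0.63290976, 0.30083532, 0.03910218]), [np.float64(0.002156542702140418), np.float64(0.0021565427021406677)])
```

```bash
cat >> h.py <<'E'
def Rdown(a,tilt=0):
    a=np.radians(a);c,s=np.cos(a),np.sin(a)
    return R.from_matrix(np.array([[c,s,0],[s,-c,0],[0,0,-1]]))*R.from_euler('y',tilt,degrees=True)
def plan(P,Rt):
    st=monitor.observe(); q=R.from_quat(st["ee_rot"])
    print("t",st["time_s"],"tcp",np.round(st["tool_pos"],4),"| shift",to_tool(P,st).round(1),"turn",np.degrees((q.inv()*Rt).as_rotvec()).round(2))
E
python3 -c "
from h import *
plan([.609,.287,.12],Rdown(204))"
```

```text
t 0.1 tcp [0.1897 0.5948 0.2302] | shift [-493.  -165.5  110.5] turn [ -0.11  -0.06 -41.69]
```

Request:
move_arm --moves '[[85,[-200,-67,20],[0,0,-20]],[85,[-200,-67,20],[0,0,-20]],[85,[-400,-134,60],[0,0,-41.7]],[85,[-400,-134,60],[0,0,-41.7]],[85,[-400,-134,60],[0,0,-41.7]],[85,[-400,-134,60],[0,0,-41.7]],[85,[-493,-165.5,110.5],[-0.1,0,-41.7]],[72,[-493,-165.5,110.5],[-0.1,0,-41.7]],[72,[-493,-165.5,110.5],[-0.1,0,-41.7]],[72,[-493,-165.5,110.5],[-0.1,0,-41.7]],[72,[-493,-165.5,110.5],[-0.1,0,-41.7]],[72,[-493,-165.5,110.5],[-0.1,0,-41.7]],[72,[-493,-165.5,110.5],[-0.1,0,-41.7]],[72,[-493,-165.5,110.5],[-0.1,0,-41.7]],[72,[-493,-165.5,110.5],[-0.1,0,-41.7]],[72,[-493,-165.5,110.5],[-0.1,0,-41.7]]]'

```text
time_s: 1.43
tool_pos: [0.6086, 0.2877, 0.1201]
ee_rot: [-0.208, 0.978, 0.001, -0.001]
force: [-0.3, -0.5, 0.2]
grip_width: 0.84
grasp_force: 0.0
```

```bash
python3 - <<'E'
from h import *
st=monitor.observe(); print(st["time_s"],st["tool_pos"],st["ee_rot"],st["grip_width"])
import json; json.dump({k:np.array(st[k]).tolist() for k in("tool_pos","ee_rot")},open('st1.json','w'))
w=grab_frame("wrist"); s=grab_frame("side")
cv2.imwrite("pics/w1f.png",w[:,:,::-1]);cv2.imwrite("pics/s1f.png",s[:,:,::-1])
P=proj("side",[st["tool_pos"]])[0];print("tcp px",P)
x0,y0=int(P[0])-30,int(P[1])-50
print(x0,y0)
c=cv2.resize(s[y0:y0+100,x0:x0+60],None,fx=4.8,fy=4.8,interpolation=cv2.INTER_CUBIC)
o=np.zeros((480,512+288,3),np.uint8); o[:,512:]=c; o[:,:512]=w[:,64:576]
cv2.imwrite("pics/m2.png",o[:,:,::-1])
E
```

```text
1.4333 [0.60862143 0.28765033 0.1200548 ] [-2.07606025e-01  9.78211548e-01  1.01188341e-03 -9.39296182e-04] 0.8403546285195468
tcp px [245.74875973 172.78540726]
215 122
```

View pics/m2.png

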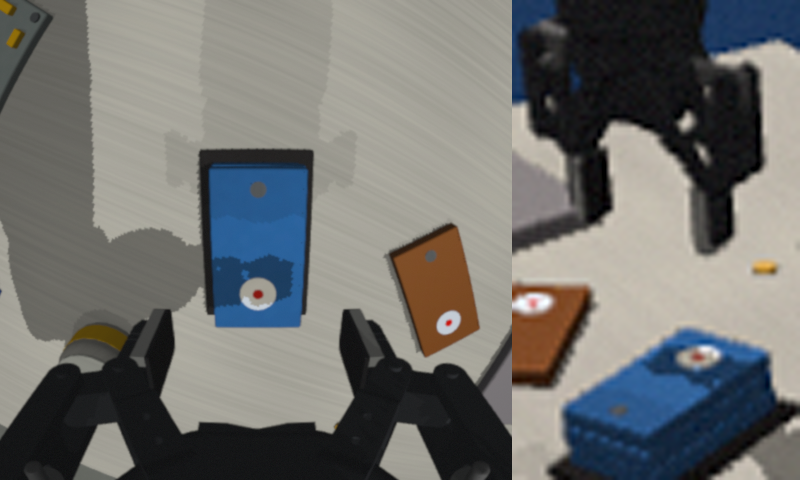

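```bash
python3 - <<'E'
from h import *
import json; st=json.load(open('st1.json')); q=R.from_quat(st["ee_rot"])
for dz in (0,4,8):
    for sy in(1,-1):
        P=[q.apply(np.array([x,sy*y,-dz])/1000)+st["tool_pos"] for y in(36,46) for x in(-11,11)]
        p=proj("side",P); print(dz,sy,((p-[215,122])*4.8+[512,0]).round(0).tolist())
sp=at_z("wrist",(322.0,294),.042,st);sc=at_z("wrist",(322.3,190),.042,st)
print(sp,sc,np.linalg.norm(sp-sc),np.degrees(np.arctan2(*(sp-sc)[1::-1])))
c=np.array([at_z("wrist",(u+64,v),.042,st) for u,v in((208,165),(308,168),(301,326),(215,327))]);print(c.round(4),c.mean(0))
E
```

```text
0 1 [[620.0, 221.0], [594.0, 237.0], [605.0, 217.0], [579.0, 233.0]]
0 -1 [[726.0, 251.0], [701.0, 267.0], [742.0, 255.0], [716.0, 271.0]]
4 1 [[619.0, 215.0], [593.0, 230.0], [605.0, 211.0], [578.0, 226.0]]
4 -1 [[726.0, 244.0], [700.0, 260.0], [741.0, 248.0], [716.0, 264.0]]
8 1 [[618.0, 208.0], [592.0, 223.0], [604.0, 204.0], [577.0, 219.0]]
8 -1 [[725.0, 237.0], [700.0, 253.0], [741.0, 241.0], [715.0, 257.0]]
[0.63457255 0.30027619 0.042     ] [0.57086587 0.27200683 0.042     ] 0.06969719354466106 23.928897410309954
[[0.5689 0.2382 0.042 ]
 [0.5462 0.2936 0.042 ]
 [0.6456 0.3381 0.042 ]
 [0.6707 0.2836 0.042 ]] [0.60786529 0.28837418 0.042     ]
```

```bash
python3 -c "
from h import *
plan([.609,.2885,.0285],Rdown(204))"
```

```text
t 1.5333 tcp [0.6081 0.2889 0.121 ] | shift [-0.6 -0.9 92.5] turn [0.12 0.   0.09]
```

Request:
move_arm --moves '[[72,[0,0,35],[0.1,0,0.1]],[72,[0,0,65],[0.1,0,0.1]],[72,[0,0,80],[0.1,0,0.1]],[72,[0,0,88],[0.1,0,0.1]],[72,[0,0,92],[0.1,0,0.1]],[72,[0,0,92],[0.1,0,0.1]],[72,[0,0,92],[0.1,0,0.1]],[72,[0,0,92],[0.1,0,0.1]]]'

```text
time_s: 2.2
tool_pos: [0.6106, 0.2889, 0.0308]
ee_rot: [-0.207, 0.978, 0.0, 0.002]
force: [0.2, 0.3, 0.4]
grip_width: 0.843
grasp_force: 0.0
```

```bash
python3 - <<'E'
from h import *
plan([.609,.2885,.0285],Rdown(204))
st=monitor.observe();print(st["force"])
s=grab_frame("side");w=grab_frame("wrist")
c=cv2.resize(s[160:240,205:295],None,fx=5,fy=5,interpolation=cv2.INTER_CUBIC)
c2=cv2.resize(w[200:400,170:470],None,fx=1.1,fy=1.1)
o=np.zeros((400,790,3),np.uint8);o[:,:450]=c;o[:220,450:780]=c2
cv2.imwrite("pics/m3.png",o[:,:,::-1])
E
```

```text
t 2.2 tcp [0.6106 0.2889 0.0308] | shift [1.7 0.3 2.3] turn [-0.02  0.23 -0.07]
[0.21968692 0.33402483 0.38758288]
```

View pics/m3.png

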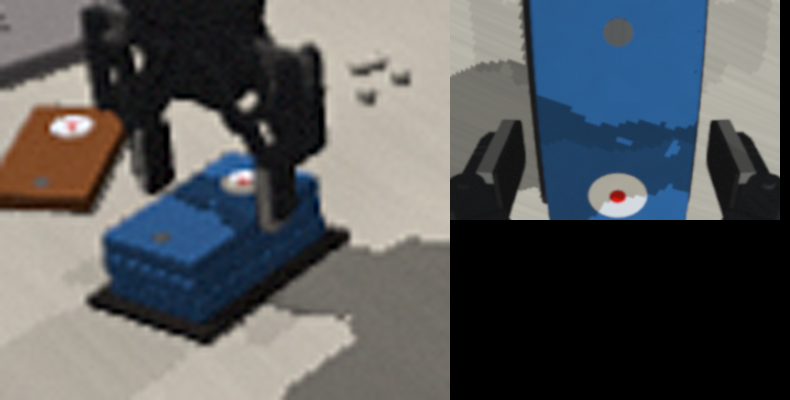

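The fingers straddle the plate with their tips beside its top edge (270,225). Going 1.5 mm lower, then closing.

Request:
move_arm --moves '[[72,[0.5,0,1.5],[0,0,0]],[50,[0.5,0,1.5],[0,0,0]],[50,[0.5,0,1.5],[0,0,0]],[50,[0.5,0,1.5],[0,0,0]],[50,[0.5,0,1.5],[0,0,0]],[50,[0.5,0,1.5],[0,0,0]],[50,[0.5,0,1.5],[0,0,0]],[50,[0.5,0,1.5],[0,0,0]]]'

```text
time_s: 2.97
tool_pos: [0.6096, 0.2882, 0.0283]
ee_rot: [-0.207, 0.978, 0.0, 0.001]
force: [0.0, -0.7, 5.9]
grip_width: 0.681
grasp_force: 66.3
```

Request:
move_arm --moves '[[50,[0,0,-3],[0,0,0]],[50,[0,0,-6],[0,0,0]],[50,[0,0,-10],[0,0,0]],[50,[0,0,-12],[0,0,0]],[50,[0,0,-12],[0,0,0]],[50,[0,0,-12],[0,0,0]]]'

```text
time_s: 3.47
tool_pos: [0.6088, 0.2879, 0.0393]
ee_rot: [-0.207, 0.978, -0.0, 0.0]
force: [-0.3, 0.2, -2.4]
grip_width: 0.682
grasp_force: 65.5
```

```bash
python3 - <<'E'
from h import *
plan([.609,.2885,.0285],Rdown(204))
st=monitor.observe();print(st["force"],st["grip_width"],st["grasp_force"])
s=grab_frame("side");w=grab_frame("wrist")
c=cv2.resize(s[160:240,205:295],None,fx=5,fy=5,interpolation=cv2.INTER_CUBIC)
c2=cv2.resize(w[150:400,170:470],None,fx=1.1,fy=1.1)
o=np.zeros((400,790,3),np.uint8);o[:,:450]=c;o[:275,450:780]=c2
cv2.imwrite("pics/m4.png",o[:,:,::-1])
E
```

```text
t 3.4667 tcp [0.6088 0.2879 0.0393] | shift [-0.4  0.5 10.8] turn [-0.01  0.03 -0.09]
[-0.31318385  0.17890248 -2.36861891] 0.6818435697810755 65.51490783691406
```

View pics/m4.png

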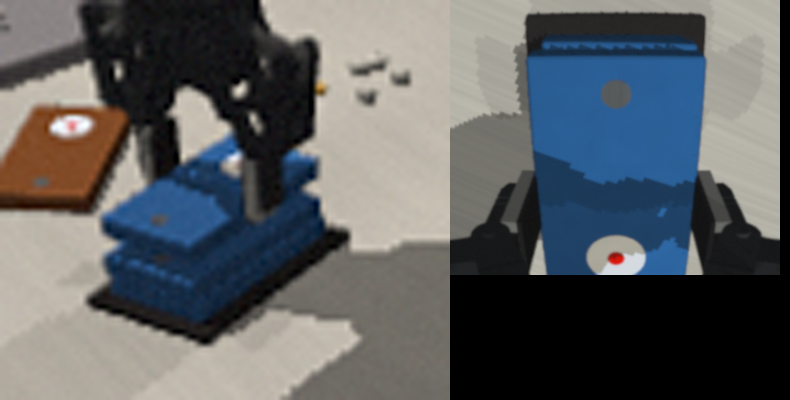

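Only the top plate has come up, level; its spot is at (616,258) in the mosaic. Carry on to above the bed.

```bash
python3 - <<'E'
from h import *
st=monitor.observe()
sp=at_z("wrist",(166/1.1+170,258/1.1+150),.053,st);sc=at_z("wrist",(166/1.1+170,95/1.1+150),.053,st)
print("spot,screw in tool",to_tool(sp,st),to_tool(sc,st))
plan([.572,.0084,.085],Rdown(166))
E
```

```text
spot,screw in tool [-28.13971295   0.11990026 -13.96147133] [ 4.15397649e+01  4.10352083e-02 -1.39649824e+01]
t 3.5667 tcp [0.6086 0.2878 0.039 ] | shift [ 146.7 -240.6  -45.9] turn [-0.    0.   37.91]
```

Request:
move_arm --moves '[[50,[0,0,-20],[0,0,0]],[50,[0,0,-45],[0,0,0]],[50,[15,-25,-46],[0,0,4]],[50,[30,-50,-46],[0,0,8]],[50,[45,-75,-46],[0,0,12]],[50,[62,-102,-46],[0,0,16]],[50,[79,-129,-46],[0,0,20]],[50,[96,-156,-46],[0,0,25]],[50,[112,-183,-46],[0,0,29]],[50,[127,-208,-46],[0,0,33]],[50,[138,-227,-46],[0,0,36]],[50,[146.7,-240.6,-46],[0,0,37.9]],[50,[146.7,-240.6,-46],[0,0,37.9]],[50,[146.7,-240.6,-46],[0,0,37.9]],[50,[146.7,-240.6,-46],[0,0,37.9]]]'

```text
time_s: 4.82
tool_pos: [0.5722, 0.009, 0.0852]
ee_rot: [0.121, 0.993, 0.0, 0.0]
force: [-0.3, -1.1, -1.3]
grip_width: 0.679
grasp_force: 65.5
```

```bash
python3 - <<'E'
from h import *
import json
st=monitor.observe(); print(st["time_s"],st["tool_pos"],st["ee_rot"],st["grip_width"])
w=grab_frame("wrist"); cv2.imwrite("pics/w5f.png",w[:,:,::-1])
json.dump({k:np.array(st[k]).tolist() for k in("tool_pos","ee_rot")},open('st5.json','w'))
cv2.imwrite("pics/m5.png",cv2.resize(w[100:440,120:520],None,fx=1.75,fy=1.75,interpolation=cv2.INTER_CUBIC)[:,:,::-1])
E
```

```text
4.8167 [0.57224039 0.00895927 0.08521844] [1.21497826e-01 9.92591588e-01 3.88796031e-04 2.57502406e-04] 0.6786533325275078
```

View pics/m5.png

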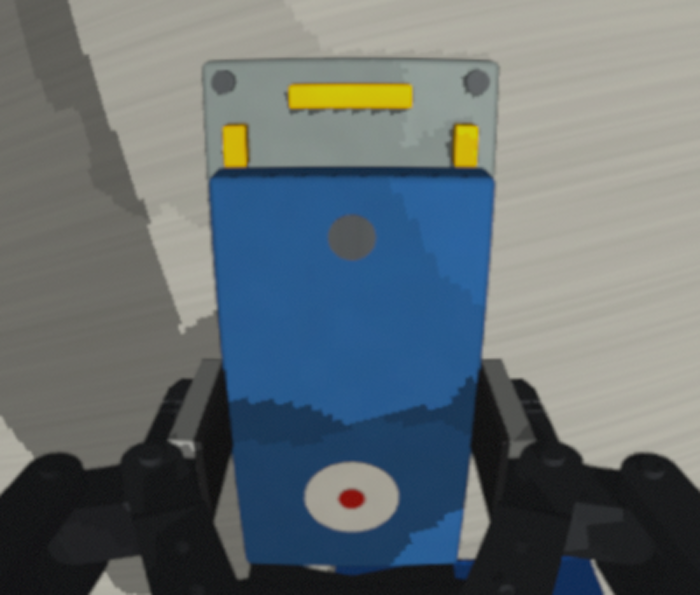

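```bash
python3 - <<'E'
from h import *
import json; st=json.load(open('st5.json'))
for n,(u,v),z in(("endL",(288,84),.02),("endR",(412,84),.02),("endLn",(289,107),.02),("endRn",(411,107),.02),("sl_in",(247,125),.02),("sl_out",(222,125),.02),("sr_in",(453,125),.02),("sr_out",(478,125),.02),("hl",(223,82),.012),("hr",(477,82),.012),("bL",(205,62),.012),("bR",(497,62),.012)):
    print(n,to_tool(at_z("wrist",(u/1.75+120,v/1.75+100),z,st),st).round(1))
plan([.572,.0084,.0108],Rdown(166))
E
```

```text
endL [ 67.4 -19.5  65.2]
endR [67.5 19.9 65.2]
endLn [ 60.  -19.3  65.2]
endRn [60.  19.7 65.2]
sl_in [ 54.4 -33.1  65.2]
sl_out [ 54.5 -41.4  65.2]
sr_in [54.4 33.5 65.2]
sr_out [54.6 41.8 65.2]
hl [ 68.  -42.1  73.2]
hr [68.1 42.5 73.2]
bL [ 75.  -48.1  73.1]
bR [75.1 49.1 73.2]
t 4.8667 tcp [0.5723 0.0092 0.0852] | shift [ 0.1 -0.9 74.4] turn [0.04 0.03 0.08]
```

Request:
move_arm --moves '[[50,[0.3,0.2,25],[0,0,0.1]],[50,[0.3,0.2,45],[0,0,0.1]],[50,[0.3,0.2,58],[0,0,0.1]],[50,[0.3,0.2,66],[0,0,0.1]],[50,[0.3,0.2,71],[0,0,0.1]],[50,[0.3,0.2,73.5],[0,0,0.1]],[50,[0.3,0.2,74.5],[0,0,0.1]],[50,[0.3,0.2,74.5],[0,0,0.1]],[50,[0.3,0.2,74.5],[0,0,0.1]]]'

```text
time_s: 5.62
tool_pos: [0.5729, 0.0087, 0.0116]
ee_rot: [0.123, 0.992, 0.0, 0.001]
force: [-0.3, 0.3, -2.2]
grip_width: 0.68
grasp_force: 65.5
```

Request:
move_arm --moves '[[50,[0,0,1],[0,0,0]],[50,[0,0,1],[0,0,0]],[76,[0,0,1],[0,0,0]],[76,[0,0,1],[0,0,0]],[76,[0,0,1],[0,0,0]],[76,[0,0,1],[0,0,0]],[76,[0,0,1],[0,0,0]],[76,[0,0,-20],[0,0,0]],[76,[0,0,-50],[0,0,0]],[76,[0,0,-90],[0,0,0]],[76,[0,0,-130],[0,0,0]],[76,[0,0,-150],[0,0,0]],[76,[0,0,-150],[0,0,0]],[76,[0,0,-150],[0,0,0]]]'

```text
time_s: 6.78
tool_pos: [0.5734, 0.0086, 0.1627]
ee_rot: [0.123, 0.992, 0.0, 0.002]
force: [-0.8, -1.0, -0.3]
grip_width: 0.889
grasp_force: 0.0
```

```bash
python3 - <<'E'
from h import *
import json
st=monitor.observe(); print(st["time_s"],st["tool_pos"],st["ee_rot"],st["grip_width"])
w=grab_frame("wrist")
json.dump({k:np.array(st[k]).tolist() for k in("tool_pos","ee_rot")},open('st6.json','w'))
cv2.imwrite("pics/w6f.png",w[:,:,::-1])
cv2.imwrite("pics/m6.png",cv2.resize(w[100:400,180:460],None,fx=2,fy=2,interpolation=cv2.INTER_CUBIC)[:,:,::-1])
E
```

```text
6.7833 [0.57340509 0.00860768 0.16272556] [1.22655891e-01 9.92446267e-01 1.63802415e-04 2.43155502e-03] 0.8887551284165626
```

View pics/m6.png

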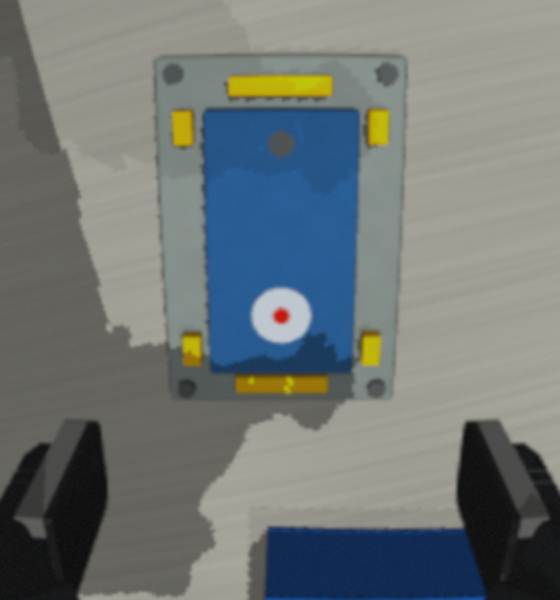

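The plate lies flat between the lips; spot at (281,316) in the crop. Now to the gauge.

```bash
python3 - <<'E'
from h import *
import json; st=json.load(open('st6.json'))
print("spot",at_z("wrist",(281/2+180,316/2+100),.024,st), "screw",at_z("wrist",(281/2+180,143/2+100),.024,st))
Rt=Rdown(189,-20); mid=np.array([.5855,-.298,.101])
plan(mid-Rt.apply([0,0,.075]),Rt)
E
```

```text
spot [0.60055629 0.00239805 0.024     ] screw [0.53209393 0.01953506 0.024     ]
t 6.8333 tcp [0.5718 0.0087 0.1608] | shift [ -64.4 -304.2  -10.7] turn [ -4.02 -19.68 -22.86]
```

Request:
move_arm --moves '[[60,[-10,-40,-15],[0,0,0]],[60,[-18,-80,-15],[-0.5,-2.5,-3]],[60,[-26,-120,-15],[-1,-5,-6]],[60,[-34,-160,-15],[-1.6,-8,-9]],[60,[-42,-200,-15],[-2.2,-11,-12.5]],[60,[-50,-240,-15],[-2.8,-14,-16]],[60,[-58,-275,-12],[-3.4,-17,-20]],[60,[-64.4,-304,-10.7],[-4,-19.7,-22.9]],[60,[-64.4,-304,-10.7],[-4,-19.7,-22.9]],[60,[-64.4,-304,-10.7],[-4,-19.7,-22.9]],[60,[-64.4,-304,-10.7],[-4,-19.7,-22.9]],[60,[-64.4,-304,-10.7],[-4,-19.7,-22.9]]]'

```text
time_s: 7.83
tool_pos: [0.5599, -0.3001, 0.17]
ee_rot: [-0.078, 0.982, 0.015, 0.172]
force: [-0.9, 0.5, 0.2]
grip_width: 0.706
grasp_force: 0.0
```

```bash
python3 - <<'E'
from h import *
import json
st=monitor.observe(); print(st["time_s"],st["tool_pos"],st["ee_rot"],st["grip_width"])
w=grab_frame("wrist")
json.dump({k:np.array(st[k]).tolist() for k in("tool_pos","ee_rot")},open('st7.json','w'))
cv2.imwrite("pics/w7f.png",w[:,:,::-1])
cv2.imwrite("pics/m7.png",cv2.resize(w[120:420,160:480],None,fx=2,fy=2,interpolation=cv2.INTER_CUBIC)[:,:,::-1])
E
```

```text
7.8333 [ 0.55993851 -0.300072    0.17001232] [-0.07798883  0.9818727   0.01461181  0.17213437] 0.7063969603361631
```

View pics/m7.png

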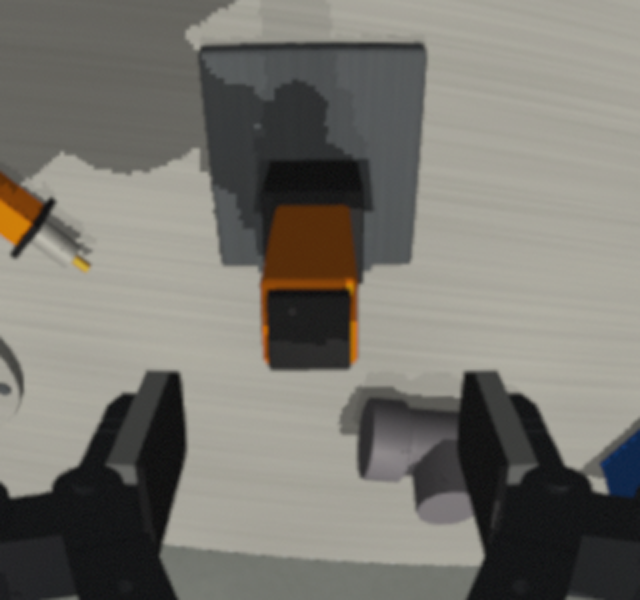

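```bash
python3 - <<'E'
from h import *
import json; st=json.load(open('st7.json')); q=R.from_quat(st["ee_rot"])
def W(u,v): return (u/2+160,v/2+120)
def tp(u,v,zt):
    o,d=ray("wrist",W(u,v),st); o=q.inv().apply(o-st["tool_pos"])*1000; d=q.inv().apply(d); return o+d*(zt-o[2])/d[2]
for zt in(28,33,38): print([tp(u,v,zt).round(1)[:2].tolist() for u,v in((310,329),(267,290),(352,290),(270,368),(350,368))])
f=np.array([at_z("wrist",W(*p),.01,st) for p in((200,50),(425,48),(412,264),(223,264))]);print(f.round(4),f.mean(0),[np.linalg.norm(f[i]-f[i-1]).round(4) for i in range(4)])
for i in range(4): print(np.degrees(np.arctan2(*(f[i]-f[i-1])[1::-1])).round(1),end=' ')
E
```

```text
[[2.2, -2.6], [12.9, -13.2], [13.0, 7.9], [-9.1, -13.0], [-9.1, 7.8]]
[[-0.2, -2.7], [10.8, -13.6], [10.9, 8.1], [-11.9, -13.4], [-11.8, 8.0]]
[[-2.6, -2.7], [8.8, -14.0], [8.8, 8.3], [-14.6, -13.8], [-14.5, 8.2]]
[[ 0.5576 -0.3478  0.01  ]
 [ 0.5431 -0.2616  0.01  ]
 [ 0.6512 -0.2416  0.01  ]
 [ 0.6653 -0.3296  0.01  ]] [ 0.60429239 -0.29513804  0.01      ] [np.float64(0.1092), np.float64(0.0874), np.float64(0.1099), np.float64(0.0892)]
-170.4 99.6 10.5 -80.9
```

```bash
python3 - <<'E'
from h import *
Rt=Rdown(189.6,-20); mid=np.array([.5846,-.2985,.101])
plan(mid+Rt.apply([0,0,.015]),Rt)
E
```

```text
t 7.8833 tcp [ 0.5604 -0.3     0.1705] | shift [ 1.  -2.4 88.6] turn [-0.1  -0.07 -0.46]
```

Request:
move_arm --moves '[[60,[0,-2.5,20],[0,0,-0.5]],[60,[0,-2.5,45],[0,0,-0.5]],[60,[0,-2.5,65],[0,0,-0.5]],[60,[0,-2.5,80],[0,0,-0.5]],[60,[0,-2.5,88],[0,0,-0.5]],[60,[0,-2.5,88],[0,0,-0.5]],[15,[0,-2.5,88],[0,0,-0.5]],[15,[0,-2.5,88],[0,0,-0.5]],[15,[0,-2.5,88],[0,0,-0.5]],[15,[0,-2.5,88],[0,0,-0.5]],[15,[0,-2.5,88],[0,0,-0.5]],[15,[0,-2.5,88],[0,0,-0.5]],[15,[0,-2.5,88],[0,0,-0.5]],[15,[0,-2.5,88],[0,0,-0.5]],[15,[0,-2.5,88],[0,0,-0.5]]]'

```text
time_s: 9.13
tool_pos: [0.5912, -0.2998, 0.0904]
ee_rot: [-0.082, 0.981, 0.012, 0.174]
force: [-2.3, 1.9, 6.5]
grip_width: 0.298
grasp_force: 59.4
```

Request:
move_arm --moves '[[15,[0,0,-3],[0,0,0]],[15,[0,0,-8],[0,0,0]],[15,[0,0,-16],[0,0,0]],[15,[0,0,-26],[0,0,0]],[15,[0,0,-38],[0,0,0]],[15,[0,0,-52],[0,0,0]],[15,[0,0,-66],[0,0,0]],[15,[0,0,-80],[0,0,0]],[15,[0,0,-90],[0,0,0]],[15,[0,0,-90],[0,0,0]],[15,[0,0,-90],[0,0,0]],[15,[0,0,-90],[0,0,0]]]'

```text
time_s: 10.13
tool_pos: [0.5594, -0.3042, 0.1728]
ee_rot: [-0.082, 0.982, 0.013, 0.173]
force: [-0.0, -0.4, -1.0]
grip_width: 0.297
grasp_force: 59.1
```

```bash
python3 - <<'E'
from h import *
st=monitor.observe();print(st["force"],st["grip_width"],st["grasp_force"])
plan([.600,.002,.18],Rdown(189.6-10))
E
```

```text
[-0.00584418 -0.35856432 -1.02077818] 0.29699326820894384 59.0624874830246
t 10.1333 tcp [ 0.5594 -0.3042  0.1728] | shift [-87.8 295.3  23.2] turn [ 1.55 19.9   9.81]
```

Request:
move_arm --moves '[[15,[-8,25,0],[0,1,0]],[15,[-16,55,2],[0,3,1]],[15,[-25,85,4],[0.3,5,2]],[15,[-35,120,7],[0.5,8,3]],[15,[-46,155,10],[0.7,11,4]],[15,[-57,190,13],[0.9,14,6]],[15,[-68,225,16],[1.2,16.5,8]],[15,[-77,257,20],[1.4,18.5,9]],[15,[-84,280,22],[1.5,19.9,9.8]],[15,[-87.8,295.3,23.2],[1.5,19.9,9.8]],[15,[-87.8,295.3,23.2],[1.5,19.9,9.8]],[15,[-87.8,295.3,23.2],[1.5,19.9,9.8]],[15,[-87.8,295.3,23.2],[1.5,19.9,9.8]],[15,[-87.8,295.3,23.2],[1.5,19.9,9.8]]]'

```text
time_s: 11.3
tool_pos: [0.6, 0.0009, 0.18]
ee_rot: [0.004, 1.0, 0.0, 0.0]
force: [-0.2, 0.3, -1.7]
grip_width: 0.296
grasp_force: 59.2
```

```bash
python3 - <<'E'
from h import *
st=monitor.observe();print(st["force"],st["grip_width"],st["grasp_force"])
plan([.600,.002,.115],Rdown(179.6))
E
```

```text
[-0.23590734  0.27428443 -1.67640329] 0.29591479213492927 59.20397937297821
t 11.3 tcp [0.6    0.0009 0.18  ] | shift [ 0.1  1.1 65. ] turn [ 0.01  0.02 -0.02]
```

Request:
move_arm --moves '[[15,[0,0.7,20],[0,0,0]],[15,[0,0.7,40],[0,0,0]],[15,[0,0.7,55],[0,0,0]],[15,[0,0.7,63],[0,0,0]],[15,[0,0.7,66],[0,0,0]],[15,[0,0.7,66],[0,0,0]],[15,[0,0.7,66],[0,0,0]]]'

```text
time_s: 11.88
tool_pos: [0.6012, 0.002, 0.1153]
ee_rot: [0.003, 1.0, 0.0, 0.001]
force: [-0.1, 1.2, -1.0]
grip_width: 0.296
grasp_force: 59.4
```

```bash
python3 - <<'E'
from h import *
import json
st=monitor.observe();print(st["time_s"],st["tool_pos"],st["ee_rot"],st["force"])
json.dump({k:np.array(st[k]).tolist() for k in("tool_pos","ee_rot")},open('st8.json','w'))
s=grab_frame("side");w=grab_frame("wrist")
cv2.imwrite("pics/s8f.png",s[:,:,::-1]);cv2.imwrite("pics/w8f.png",w[:,:,::-1])
P=proj("side",[[.6,.002,.03],[.6,.002,.024],[.572,.0084,.012]]);print(P)
x0,y0=int(P[0][0])-45,int(P[0][1])-75
print(x0,y0)
o=np.zeros((500,800,3),np.uint8)
o[:,:400]=cv2.resize(s[y0:y0+100,x0:x0+80],None,fx=5,fy=5,interpolation=cv2.INTER_CUBIC)
o[:,400:]=cv2.resize(w[120:420,200:440],None,fx=5/3,fy=5/3,interpolation=cv2.INTER_CUBIC)
cv2.imwrite("pics/m8.png",o[:,:,::-1])
E
```

```text
11.8833 [0.60116556 0.00202085 0.1152625 ] [3.43766482e-03 9.99993366e-01 1.75324649e-04 1.19166696e-03] [-0.12599253  1.21871795 -0.95633579]
[[305.76922919 255.18939217]
 [305.82992848 257.36695672]
 [293.99953474 264.59889593]]
260 180
```

View pics/m8.png

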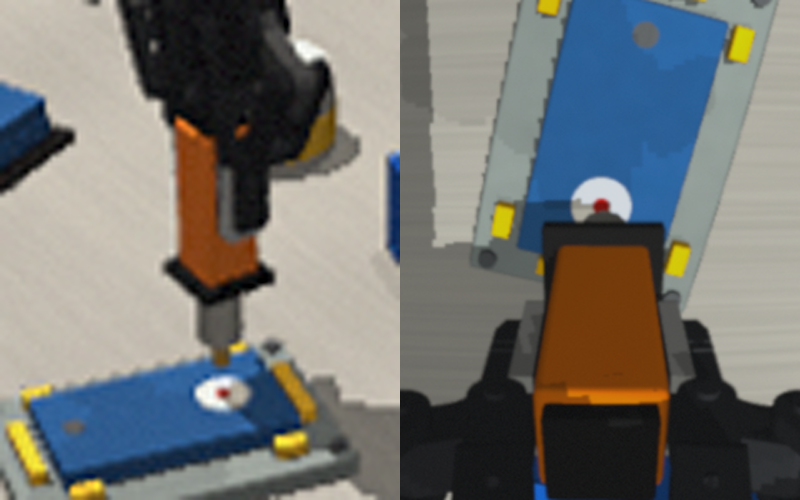

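The side crop shows the tip (221,362) right above the red dot (224,393), about 17 mm clear; the wrist crop shows spot (601,205), collar edge at row 224. Check tilt and offset.

```bash
python3 - <<'E'
from h import *
import json; st=json.load(open('st8.json')); q=R.from_quat(st["ee_rot"])
W=lambda u,v:((u-400)*.6+200,v*.6+120)
def tp(u,v,zt):
    o,d=ray("wrist",W(u,v),st); o=q.inv().apply(o-st["tool_pos"])*1000; d=q.inv().apply(d); return (o+d*(zt-o[2])/d[2]).round(1)
print("spot tool",to_tool(at_z("wrist",W(601,205),.024,st),st).round(1))
print("collar",[tp(u,224,z).tolist() for z in(15,21,27) for u in(545,663)])
print("gripTop",[tp(u,388,-51).tolist() for u in(536,668)])
s=lambda u,v:((u+.5)/5-.5+260,(v+.5)/5-.5+180)
o,d=ray("side",s(221,362)); 
for y in (-.002,.002,.006): print("side tip at y",y,o+d*(y-o[1])/d[1])
print("tip plane x=.601",o+d*(.601-o[0])/d[0], "spot side",at_z("side",s(224,393),.024))
E
```

```text
spot tool [ 2.3  0.3 91.3]
collar [[23.4, -14.9, 15.0], [23.4, 17.3, 15.0], [21.1, -15.5, 21.0], [21.1, 17.9, 21.0], [18.8, -16.1, 27.0], [18.8, 18.6, 27.0]]
gripTop [[16.8, -11.4, -51.0], [16.8, 12.6, -51.0]]
side tip at y -0.002 [ 0.59247216 -0.002       0.04405113]
side tip at y 0.002 [0.5950211 0.002     0.0407489]
side tip at y 0.006 [0.59757005 0.006      0.03744667]
tip plane x=.601 [0.601      0.01138255 0.03300307] spot side [0.59560268 0.00119476 0.024     ]
```

Request:
move_arm --moves '[[15,[0,-0.3,5],[0,0,0]],[15,[0,-0.3,9],[0,0,0]],[15,[0,-0.3,12],[0,0,0]],[15,[0,-0.3,14.5],[0,0,0]],[15,[0,-0.3,16.5],[0,0,0]],[15,[0,-0.3,18],[0,0,0]],[15,[0,-0.3,19],[0,0,0]],[15,[0,-0.3,19],[0,0,0]],[15,[0,-0.3,19],[0,0,0]],[15,[0,-0.3,19],[0,0,0]]]'

```text
time_s: 12.82
tool_pos: [0.6005, 0.0024, 0.0958]
ee_rot: [0.003, 1.0, 0.0, 0.0]
force: [-1.2, 0.3, 2.7]
grip_width: 0.296
grasp_force: 59.7
```

Request:
move_arm --moves '[[15,[0,0,1],[0,0,0]],[15,[0,0,2],[0,0,0]],[15,[0,0,2],[0,0,0]],[15,[0,0,2],[0,0,0]],[15,[0,0,2],[0,0,0]],[15,[0,0,2],[0,0,0]]]'

```text
time_s: 13.32
tool_pos: [0.6005, 0.0024, 0.0935]
ee_rot: [0.003, 1.0, 0.0, 0.0]
force: [-1.8, 0.9, 2.7]
grip_width: 0.297
grasp_force: 59.9
```

```bash
python3 - <<'E'
from h import *
F=[]
for i in range(6):
    grab_frame("top"); st=monitor.observe(); F.append([*st["force"],st["tool_pos"][2]*100])
print(np.round(F,2),np.mean(F,0), st["time_s"],st["ee_rot"])
s=grab_frame("side")
x0,y0=260,180
hsv=cv2.cvtColor(s,cv2.COLOR_RGB2HSV)[y0:y0+100,x0:x0+80]
a=cv2.imread("pics/s8f.png")[:,:,::-1]
def collar(im):  # dark-pixel rows between grip and nose, column ~ 219/5+260
    return im[225:262,303:306].mean(axis=(1,2)).round(0).astype(int).tolist()
print(collar(a));print(collar(s))
E
```

```text
[[-2.43  1.11  4.72  9.35]
 [-3.    1.19  4.46  9.35]
 [-2.41  1.48  3.36  9.35]
 [-3.    0.35  3.15  9.35]
 [-1.54  1.19  3.75  9.35]
 [-2.88  1.13  3.59  9.35]] [-2.54411378  1.07412013  3.84013125  9.34903379] 13.6167 [3.05406505e-03 9.99995163e-01 3.41608401e-04 4.79320936e-04]
[79, 82, 76, 73, 68, 69, 70, 70, 70, 71, 68, 42, 17, 16, 10, 53, 82, 88, 85, 85, 84, 85, 85, 85, 83, 72, 67, 67, 89, 94, 181, 241, 193, 107, 144, 212, 196]
[76, 75, 79, 80, 79, 79, 75, 77, 77, 76, 78, 76, 70, 67, 68, 68, 70, 72, 73, 58, 30, 23, 16, 39, 77, 86, 85, 86, 86, 85, 85, 84, 82, 70, 114, 141, 114]
```

```bash
python3 -c "
from plant import arm
print(arm.sign_off())"
```

```text
the job is handed in; nothing more can be done
None
```

I've handed the job in: the top plate lies flat in the bed between the lips, and the gauge is held upright on its white spot. The spring force of about 5 N puts the tip about 6 mm in, half way; no verdict came back from the hand-in.

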